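Stand the reagent bottles in their spill dishes

TASK

Four small closed reagent bottles have been left about the fume hood bench. Stand each one upright in the spill dish of the same colour as its screw cap, flat on the dish's floor inside the rim; keep the bottles upright and set them down gently, never dropping them. Leave the wash bottle and the test-tube rack where they are.

Things in the scene. Friction and masses are not known exactly. Their poses are not given: they have to be found in the camera images.
- bottle_orange: closed round reagent bottle, its screw cap ORANGE, amber brown body with a paper label; loose, about 140 g. Body straight, 46 mm in diameter up to 54 mm, then a 6 mm shoulder and the cap, 38 mm in diameter; 80 mm high in all. Origin: centre of the underside; z up the bottle's axis. Stands on the bench at the start. Easily gripped by the straight body from above.
- bottle_blue: closed round reagent bottle, its screw cap BLUE, pale grey body with a paper label; loose, about 160 g. Body straight, 52 mm in diameter up to 52 mm, then a 6 mm shoulder and the cap, 44 mm in diameter; 76 mm high in all. Origin: centre of the underside; z up the bottle's axis. Stands on the bench at the start. Easily gripped by the straight body from above.
- bottle_green: closed round reagent bottle, its screw cap GREEN, pale grey-green body with a paper label; loose, about 120 g. Body straight, 42 mm in diameter up to 56 mm, then a 6 mm shoulder and the cap, 34 mm in diameter; 82 mm high in all. Origin: centre of the underside; z up the bottle's axis. Stands on the bench at the start. Easily gripped by the straight body from above.
- bottle_white: closed round reagent bottle, its screw cap WHITE, black body with a paper label; loose, about 150 g. Body straight, 50 mm in diameter up to 54 mm, then a 6 mm shoulder and the cap, 42 mm in diameter; 78 mm high in all. Origin: centre of the underside; z up the bottle's axis. Stands on the bench at the start. Easily gripped by the straight body from above.
- dish_orange: shallow round ORANGE spill dish, held fast to the bench: outer diameter 86 mm, rim 14 mm high and 7 mm thick, so 72 mm inside; flat inner floor 4 mm above the bench. Origin: centre of the underside, on the bench; z up. Empty at the start.
- dish_blue: shallow round BLUE spill dish, held fast to the bench: outer diameter 86 mm, rim 14 mm high and 7 mm thick, so 72 mm inside; flat inner floor 4 mm above the bench. Origin: centre of the underside, on the bench; z up. Empty at the start.
- dish_green: shallow round GREEN spill dish, held fast to the bench: outer diameter 86 mm, rim 14 mm high and 7 mm thick, so 72 mm inside; flat inner floor 4 mm above the bench. Origin: centre of the underside, on the bench; z up. Empty at the start.
- dish_white: shallow round WHITE spill dish, held fast to the bench: outer diameter 86 mm, rim 14 mm high and 7 mm thick, so 72 mm inside; flat inner floor 4 mm above the bench. Origin: centre of the underside, on the bench; z up. Empty at the start.
- wash_bottle: bystander: pale squeeze bottle with grey cap and bent spout, 62 mm in diameter, 170 mm high, loose, spout reaches 53 mm out along its +y; origin: centre of the underside. Left (+y) side of the work. Leave alone.
- tube_rack: bystander: white test-tube rack 190 x 90 mm (x, y), 66 mm high, 98 mm with its yellow-capped tubes, loose; origin: centre of the underside. Right (-y) side of the work. Leave alone.
There are look-alikes about, which are no part of the job. Leave any red look-alike of the dish_white alone.

How it is judged:
By the outcome, as a careful person would: the job done as asked, in the order asked, and still so for the second after the job is handed in, with the robot touching nothing.
It also fails if it takes over 88 s, if anything falls off the work surface, if the arm or the gripper's body presses on something with over 40 N, if the wrist force passes 120 N, or if a joint passes its speed limit or range.

ROBOT

A 6-joint arm with a two-finger parallel gripper is mounted at the origin on the work surface. World frame = base frame: x ahead of the robot, y to its left, z up, the work surface at z = 0. Lengths are in mm, angles in rad, forces in N, time in s.
With the tool pointing down it reaches from about 300 to 850 mm from the base axis. Payload 5.4 kg.
Tool frame: the origin (TCP) lies between the finger pads; the fingertips stand 8 mm ahead of it and the grasp point (between the pads) lies 11 mm behind it; z points along the fingers, y is the line along which they close (so a half turn about z gives the same grasp; the last joint's range is limited). The gripper opens to 85 mm and grips with 20 to 120 N. Pads are 22 mm wide; open, the fingers measure 114 mm over their backs; the gripper's body (76 mm by 85 mm) begins 54 mm behind the grasp point. The pads swing forward as they close: fully open they stand 13 mm farther back than shut.
Start: joints at [0.9, 0.158, 1.597, -0, 1.386, -0.21], TCP at [255.689, 515.004, 206.499] pointing down, gripper open.
Joint ranges: [-2.91, 2.91], [-0.94, 2.29], [0.18, 2.7], [-1.29, 4.43], [0.17, 2.64], [-3, 3]. Speed limits (rad/s): [2.57, 2.57, 3.14, 3.14, 3.14, 3.14].

INTERFACE

Orientations are given as a unit quaternion [x, y, z, w].
In Python, from workcell import status, capture, camera_model, workorder gives the robot as it stands. The module is installed in compiled form; this text tells all that it offers.
- The arm moves only by the tool apply_moves, never from a script. Its argument "increments" is a list of rows, each a list of 5 numbers: the shift along the tool's x, y, z in m, then the turn about the tool's z in rad, then the opening, from -1 (shut) to 1 (fully open). A call has 1 to 5 rows; each row is the pose to reach, as a shift and turn from the pose commanded when the call began, along the tool's axes at that moment; what a row does not reach only later rows make up. A row lasts 1/12 s, in which the tool goes at most 41.7 mm and 7.16 degrees, less where a joint would pass 70% of its speed; a pose out of reach is approached as far as the arm can. A call with a gripper value outside its range is refused whole. The fingers move at their own pace and stop on an object; the grip force is fixed at half the most. Time passes only in rows, so rows that repeat a pose let the fingers close. It gives the time, the measured TCP pose, the force and the opening at its end, in the units of the state.
- status.get_state(): the state, without advancing time (a new reading comes with each control period).
- capture(name): name is "scene" or "top" or "wrist"; returns (picture, depth): 480x640x3 uint8, red, green, blue; 480x640 float32, mm along the optical axis (not along the pixel's ray), 0 where there is no reading.
- camera_model(name): a dict with "K" (3x3 intrinsics, pixels), "position" and "orientation" of the camera in the world. Camera axes: x right, y down, z forward; pixel columns grow to the right and rows downward; lengths in mm; the calibration is good to about 2 mm. A picture is of the moment at which its call begins: read the wrist's pose just before it. camera_model takes no time and is no camera call; for the wrist camera it gives the pose at the moment of the call.
- workorder.close_job(): hands the job in, once; it reports no verdict.
The state is a dict: "time_s": time; "q": joint angles; "dq": joint speeds; "joint_torque": joint torques, N m; "eef_pos": TCP position; "tcp_rot": TCP orientation; "force": force on the tool from outside, world axes, zero at the start; "ft_torque": the same for the moment, N m; "finger_gap": opening from 0.0 (shut) to 1.0 (fully open).
Only numpy, scipy, OpenCV 4.12 (cv2) and the standard library are available. Lean on these libraries where they do the work, as an engineer would, in place of code of your own. Each camera call takes 0.05 s, during which the arm holds its last target. There are 200 camera calls.

## Working session

There is one attempt and no reset: what is moved stays moved. The work goes in short steps, Python scripts to look and compute and a tool call to move; the robot and the scene stay as the last step left them, time stands still between calls to the robot, and variables do not carry over. Pictures are saved under pics/ and viewed, on a budget of 14 in all, crops included, one or two more only if the job needs it, and the job is handed in when it is done.

Besides the shell and the picture viewer there is one more tool, called by a JSON object that holds its "op" and its "data". apply_moves: Moves the arm, as the interface text tells. Its arguments: {"type":"object","properties":{"increments":{"type":"array","items":{"type":"array","items":{"type":"number"}}}},"required":["increments"]}

```bash
mkdir -p pics; ls
cat > h.py <<'E'
import numpy as np, cv2
from scipy.spatial.transform import Rotation as R
from workcell import status, capture, camera_model, workorder
def snap(n,f=None):
    m=camera_model(n); p,d=capture(n)
    if f: cv2.imwrite('pics/'+f,cv2.cvtColor(p,cv2.COLOR_RGB2BGR))
    return p,d,m
def cloud(d,m):
    K=np.array(m['K']); v,u=np.indices(d.shape)
    c=np.stack([(u-K[0,2])/K[0,0]*d,(v-K[1,2])/K[1,1]*d,d],-1)
    W=c@R.from_quat(m['orientation']).as_matrix().T+np.array(m['position']); W[d==0]=np.nan
    return W
E
python3 - <<'E'
from h import *
for n in('top','scene'):
    p,d,m=snap(n,n+'0.png'); np.savez(n+'0.npz',p=p,d=d,W=cloud(d,m)); print(m)
print(status.get_state())
E
```

```text
pics
{'K': array([[511.14777299,   0.        , 325.14205686],
       [  0.        , 511.14777299, 245.62836215],
       [  0.        ,   0.        ,   1.        ]]), 'position': array([ 383.32688462,  -25.03489594, 1333.38411898]), 'orientation': array([-0.69989991,  0.71255057, -0.039181  ,  0.02960818])}
{'K': array([[506.53713808,   0.        , 323.24745123],
       [  0.        , 506.53713808, 249.80806365],
       [  0.        ,   0.        ,   1.        ]]), 'position': array([1287.25749297,  293.15199248,  996.8433059 ]), 'orientation': array([ 0.52726627,  0.77357127, -0.29322927, -0.19389267])}
{'time_s': 0.1, 'q': array([ 8.99913552e-01,  1.58984546e-01,  1.59809253e+00, -1.45887431e-06,
        1.38618822e+00, -2.10095411e-01]), 'dq': array([ 0.00045908, -0.00210843, -0.0033851 , -0.00020193, -0.00074498,
       -0.0009965 ]), 'joint_torque': array([-3.05301546e-05, -3.96991324e+01, -3.32337177e+01, -1.60270447e-04,
        4.19321601e-03, -3.82991993e-05]), 'eef_pos': array([255.32996626, 514.56349002, 205.6231138 ]), 'tcp_rot': array([ 2.28360610e-01,  9.73576259e-01, -7.56795700e-04, -3.55944375e-04]), 'force': array([ 0.30105519,  0.13928776, -0.79094662]), 'ft_torque': array([-0.01847   , -0.00622577, -0.03473815]), 'finger_gap': 1.0007042355264184}
```

View pics/top0.png

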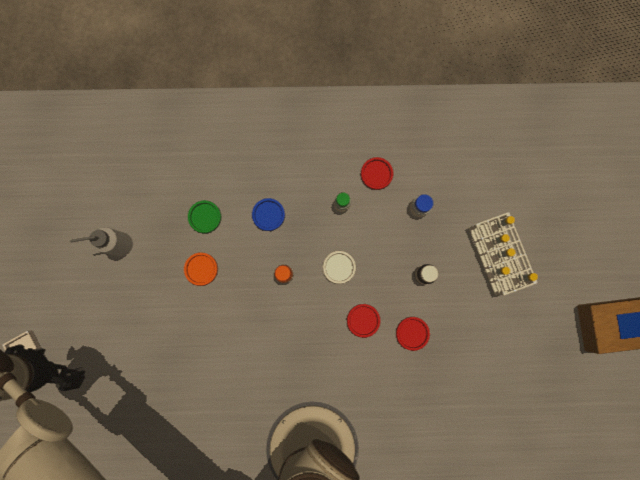

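View pics/scene0.png

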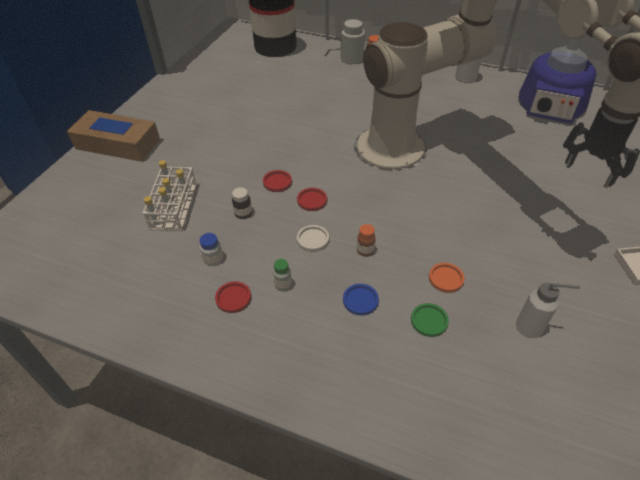

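Candidates in the top picture:
- **Caps:** orange (283,274), blue (424,204), green (343,200), white (429,274).
- **Dishes:** orange (201,269), blue (268,215), green (205,217), white (339,267).
- **Look-alikes:** three red dishes at (377,173), (363,321) and (413,333), which I'll avoid.

Next I measure positions from the depth.

Run:
```python
from h import *
D=np.load('top0.npz'); p,W,d=D['p'],D['W'],D['d']; m=camera_model('top')
hgt=dict(orange=80,blue=76,green=82,white=78)
caps=dict(orange=(283,274),blue=(424,204),green=(343,200),white=(429,274))
dish=dict(orange=(201,269),blue=(268,215),green=(205,217),white=(339,267))
K=m['K'];Rm=R.from_quat(m['orientation']).as_matrix()
def ray(u,v,z):
    r=Rm@np.array([(u-K[0,2])/K[0,0],(v-K[1,2])/K[1,1],1]); t=(z-m['position'][2])/r[2]; return m['position']+t*r
vv,uu=np.indices(d.shape)
print('table z',np.nanmedian(W[300:420,450:560,2]))
for c,(u,v) in caps.items():
    k=(np.hypot(uu-u,vv-v)<16)&(abs(W[...,2]-hgt[c])<7)
    s=W[k]; e=(s[:,:2].max(0)+s[:,:2].min(0))/2
    print('cap',c,s.mean(0).round(1),e.round(1),np.ptp(s[:,:2],axis=0).round(1),k.sum(),ray(u,v,hgt[c]).round(1))
for c,(u,v) in dish.items():
    hsv=cv2.cvtColor(p,cv2.COLOR_RGB2HSV); 
    k=(np.hypot(uu-u,vv-v)<24)
    k&= (hsv[...,1]>140) if c!='white' else (p.min(-1)>125)
    (cx,cy),(a,b),_=cv2.fitEllipse(cv2.convexHull(np.argwhere(k)[:,::-1].astype(np.int32)))
    q=ray(cx,cy,12);print('dish',c,(cx,cy),q.round(1),'diam',np.array([a,b])/K[0,0]*1321,k.sum(),np.nanmedian(W[int(cy)-5:int(cy)+5,int(cx)-5:int(cx)+5,2]))
b=cv2.cvtColor(p[150:350,170:460],cv2.COLOR_RGB2BGR)
cv2.imwrite('pics/crop.png',cv2.resize(b,None,fx=2.7,fy=2.7,interpolation=cv2.INTER_CUBIC))
```

```text
table z -0.41695028677463597
cap orange [440.8  62.3  78.6] [441.2  62.6] [36.7 36.7] 179 [437.6  61.3  80. ]
cap blue [ 609.8 -293.3   75.3] [ 610.5 -293.4] [43.5 44.2] 239 [ 606.1 -292.1   76. ]
cap green [621.2 -89.8  81.1] [621.5 -89.7] [31.9 30.3] 140 [618.4 -89.6  82. ]
cap white [ 433.6 -298.4   77.3] [ 433.8 -297.4] [39.9 40.4] 227 [ 431.2 -297.5   78. ]
dish orange (200.18780517578125, 268.6744384765625) [458.1 279.1  12. ] diam [85.35621681 87.51695174] 894 2.68863401857152
dish blue (267.8137512207031, 214.2145538330078) [597.1 103.9  12. ] diam [81.4961356  82.12408083] 791 3.060733728434002
dish green (203.80099487304688, 216.33926391601562) [594.3 270.4  12. ] diam [81.97369241 83.08348788] 813 2.6070470999944746
dish white (339.0017395019531, 266.7789306640625) [456.6 -79.   12. ] diam [82.54118947 82.69636425] 734 3.544688320721889
```

View pics/crop.png

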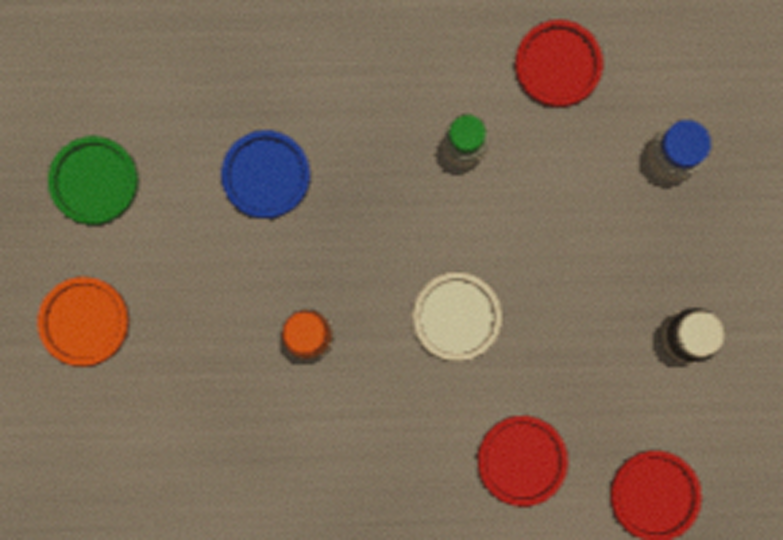

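The crop confirms the choices: the orange cap is at crop (305,333), the dishes sit where I listed them, and the reds are separate. Depth heights and sizes match the description. I'll go to orange first, turning the tool to align with the world axes.

{"op": "apply_moves", "data": {"increments": [[-0.028, -0.0245, 0.005, -0.115, 1], [-0.056, -0.049, 0.01, -0.23, 1], [-0.084, -0.0735, 0.015, -0.345, 1], [-0.112, -0.098, 0.02, -0.461, 1], [-0.14, -0.1225, 0.025, -0.461, 1]]}}

```text
time_s: 0.52
eef_pos: [326.5, 341.6, 180.9]
tcp_rot: [-0.003, 1.0, -0.0, -0.0]
force: [0.8, -0.3, 0.5]
finger_gap: 1.002
```

{"op": "apply_moves", "data": {"increments": [[-0.014, -0.035, 0.008, 0, 1], [-0.028, -0.07, 0.016, 0, 1], [-0.042, -0.105, 0.024, 0, 1], [-0.056, -0.14, 0.032, 0, 1], [-0.07, -0.175, 0.04, 0, 1]]}}

```text
time_s: 0.93
eef_pos: [396.6, 166.3, 140.9]
tcp_rot: [-0.0, 1.0, 0.0, -0.0]
force: [0.1, -0.1, -0.0]
finger_gap: 0.998
```

{"op": "apply_moves", "data": {"increments": [[-0.015, -0.035, 0.01, 0, 1], [-0.03, -0.07, 0.02, 0, 1], [-0.0445, -0.104, 0.031, 0, 1], [-0.0445, -0.104, 0.031, 0, 1]]}}

```text
time_s: 1.27
eef_pos: [441.9, 58.9, 108.7]
tcp_rot: [0.003, 1.0, -0.001, -0.001]
force: [-0.6, 0.9, -0.0]
finger_gap: 0.999
```

```bash
cat >> h.py <<'E'
def cap(c,xy,h,f=None):
    p,d,m=snap('wrist',f); W=cloud(d,m); print(status.get_state()['eef_pos'].round(1))
    k=(abs(W[...,2]-h)<6)&(np.hypot(W[...,0]-xy[0],W[...,1]-xy[1])<32)
    s=W[k]; print(c,k.sum(), s.mean(0).round(1) if len(s) else '', ((s.max(0)+s.min(0))/2).round(1) if len(s) else '',np.ptp(s,axis=0).round(1) if len(s) else '')
    if len(s): 
        (x,y),r=cv2.minEnclosingCircle(s[:,:2].astype(np.float32)); print('circ',round(x,1),round(y,1),round(r,1))
E
python3 -c "
from h import *
cap('orange',(441,62.5),80,'w1.png')"
```

```text
[441.   61.4 109.3]
orange 3577 [439.6  64.6  80.5] [440.7  64.4  78.4] [37.3 37.5  8.7]
circ 440.7 64.7 19.0
```

View pics/w1.png

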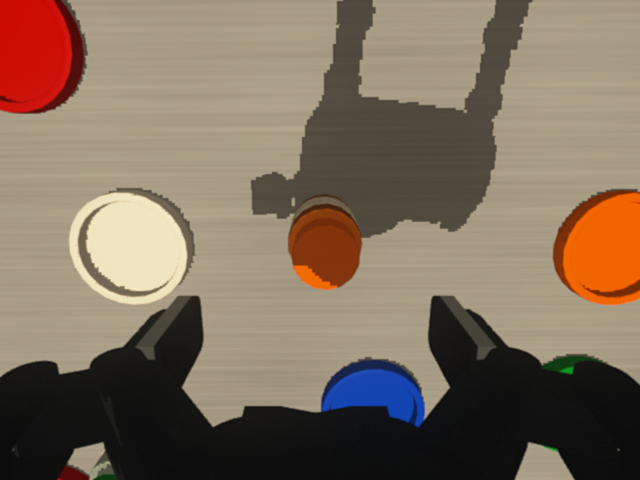

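The wrist view shows the orange cap at (325,250) between the fingers. Its position agrees with the top camera within 2 mm. Descending and gripping.

{"op": "apply_moves", "data": {"increments": [[0, 0.002, 0.03, 0, 1], [0, 0.002, 0.06, 0, 1], [0, 0.002, 0.084, 0, 1], [0, 0.002, 0.084, 0, 1], [0, 0.002, 0.084, 0, -1]]}}

```text
time_s: 1.73
eef_pos: [439.7, 67.0, 25.9]
tcp_rot: [-0.001, 1.0, 0.0, -0.002]
force: [-0.3, 0.6, 0.1]
finger_gap: 0.887
```

{"op": "apply_moves", "data": {"increments": [[0, 0, 0, 0, -1], [0, 0, 0, 0, -1], [0, 0, 0, 0, -1], [0, 0, 0, 0, -1], [0, 0, 0, 0, -1]]}}

```text
time_s: 2.15
eef_pos: [443.1, 65.8, 29.1]
tcp_rot: [-0.0, 1.0, -0.0, 0.002]
force: [-2.7, -0.1, 9.8]
finger_gap: 0.426
```

{"op": "apply_moves", "data": {"increments": [[0, 0, 0, 0, -1], [0, 0, 0, 0, -1], [0, 0, 0, 0, -1]]}}

```text
time_s: 2.4
eef_pos: [443.1, 65.7, 29.1]
tcp_rot: [-0.0, 1.0, -0.0, 0.002]
force: [-3.0, -0.2, 9.8]
finger_gap: 0.427
```

```bash
python3 -c "
from h import *
p,d,m=snap('wrist','w2.png');s=status.get_state();print(s['eef_pos'],s['tcp_rot'],s['force'],s['finger_gap'])"
```

```text
[443.12771104  65.74252756  29.11224635] [-2.84042964e-04  9.99998180e-01 -4.20833513e-04  1.83934822e-03] [-2.39957169e+00  9.84848425e-03  9.95161897e+00] 0.4255014083055192
```

View pics/w2.png

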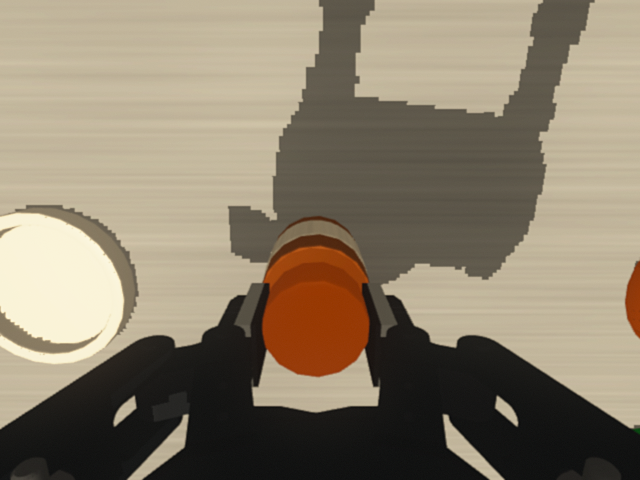

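Grip is good: the cap is at (316,320), centred between the pads. The fingers pushed down as they closed, so the bottle bottom is 29 mm below the TCP. Lift and carry to the orange dish.

{"op": "apply_moves", "data": {"increments": [[0, 0, -0.015, 0, -1], [0, 0, -0.045, 0, -1], [-0.003, 0.03, -0.055, 0, -1], [-0.006, 0.065, -0.055, 0, -1], [-0.01, 0.1, -0.055, 0, -1]]}}

```text
time_s: 2.87
eef_pos: [452.8, 167.1, 84.0]
tcp_rot: [0.001, 1.0, 0.0, 0.002]
force: [0.7, -0.4, -1.1]
finger_gap: 0.427
```

{"op": "apply_moves", "data": {"increments": [[-0.002, 0.035, 0, 0, -1], [-0.004, 0.07, 0, 0, -1], [-0.006, 0.1, 0, 0, -1], [-0.006, 0.115, 0, 0, -1], [-0.006, 0.115, 0, 0, -1]]}}

```text
time_s: 3.28
eef_pos: [457.3, 284.2, 82.6]
tcp_rot: [-0.002, 1.0, 0.001, 0.001]
force: [-0.7, 0.3, -1.6]
finger_gap: 0.426
```

{"op": "apply_moves", "data": {"increments": [[0, 0, 0, 0, -1], [0, 0, 0, 0, -1]]}}

```text
time_s: 3.45
eef_pos: [457.2, 280.4, 81.8]
tcp_rot: [0.0, 1.0, -0.0, 0.0]
force: [0.1, 0.3, -1.3]
finger_gap: 0.429
```

```bash
cat >> h.py <<'E'
def held(f=None,dish=None,col=None,h=80):
    p,d,m=snap('wrist',f); W=cloud(d,m); s=status.get_state(); e=s['eef_pos']; print(e.round(1),s['force'].round(1),round(s['finger_gap'],3))
    hs=cv2.cvtColor(p,cv2.COLOR_RGB2HSV)
    # cap top: highest compact patch near tool axis
    k=(np.hypot(W[...,0]-e[0],W[...,1]-e[1])<28)&(W[...,2]>e[2]+30)&(d>0)
    uv=np.argwhere(k)
    n,l,st,ce=cv2.connectedComponentsWithStats(k.astype(np.uint8))
    k=l==1+np.argmax(st[1:,4]); q=W[k]; t=np.nanpercentile(q[:,2],90); q=q[abs(q[:,2]-t)<4]
    c,r=cv2.minEnclosingCircle(q[:,:2].astype(np.float32)); print('cap',np.round(c,1),round(r,1),'top z',round(np.median(q[:,2]),1),len(q))
    if dish:
        k=(np.hypot(W[...,0]-dish[0],W[...,1]-dish[1])<55)&(W[...,2]>9)&(W[...,2]<20)
        if len(col)==2: k&=(hs[...,1]>110)&(hs[...,0]>=col[0])&(hs[...,0]<=col[1])
        q=W[k]; A=np.c_[2*q[:,:2],np.ones(len(q))]
        for _ in range(4):
            x=np.linalg.lstsq(A,(q[:,:2]**2).sum(1),rcond=None)[0]; r=np.sqrt(x[2]+x[0]**2+x[1]**2)
            g=abs(np.hypot(*(q[:,:2]-x[:2]).T)-r)<6; q,A=q[g],A[g]
        print('rim',x[:2].round(1),r.round(1),len(q),'z',np.median(q[:,2]).round(1),'ang span',np.ptp(np.degrees(np.arctan2(*(q[:,:2]-x[:2]).T))).round())
E
python3 -c "
from h import *
held('w3.png',(458,279),(2,18))"
```

```text
[457.2 280.1  81.7] [-0.6 -0.1 -1.2] 0.422
cap [442.9 278.1] 23.9 top z 203.2 5757
rim [458.1 281.2] 39.0 2884 z 14.4 ang span 360.0
```

View pics/w3.png

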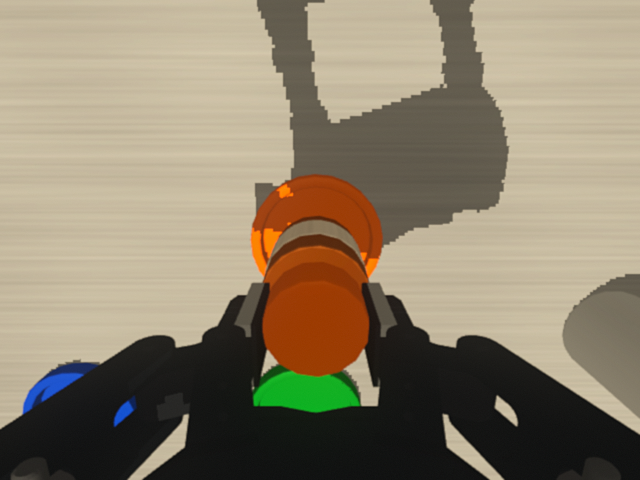

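```bash
sed -i 's/(W\[...,2\]>e\[2\]+30)&(d>0)/(abs(W[...,2]-e[2]-h+29)<5)\&(d>0)/; s/t=np.nanpercentile.*$/c,r=cv2.minEnclosingCircle(q[:,:2].astype(np.float32)); print("cap",np.round(c,1),round(r,1),"mid",((q.max(0)+q.min(0))\/2).round(1),len(q))/; /print(.cap.,np.round(c,1),round(r,1),.top z/d' h.py; python3 -c "
from h import *
held(None,(458,279),(2,18))"
```

```text
[457.3 280.   81.7] [-0.2  0.  -1.5] 0.427
cap [450.4 279.8] 27.1 mid [455.2 279.8 132.7] 9580
rim [458.1 281.2] 39.0 2894 z 14.4 ang span 360.0
```

{"op": "apply_moves", "data": {"increments": [[-0.0015, 0.001, 0.02, 0, -1], [-0.0015, 0.001, 0.036, 0, -1], [-0.0015, 0.001, 0.043, 0, -1], [-0.0015, 0.001, 0.046, 0, -1], [-0.0015, 0.001, 0.0475, 0, -1]]}}

```text
time_s: 3.97
eef_pos: [458.6, 281.5, 33.8]
tcp_rot: [0.0, 1.0, -0.0, -0.0]
force: [0.3, 0.8, -1.7]
finger_gap: 0.428
```

{"op": "apply_moves", "data": {"increments": [[0, 0, 0.0005, 0, -1], [0, 0, 0.001, 0, -1], [0, 0, 0.0015, 0, -1], [0, 0, 0.0015, 0, -1]]}}

```text
time_s: 4.3
eef_pos: [459.4, 282.3, 33.5]
tcp_rot: [-0.0, 1.0, 0.0, 0.001]
force: [-0.5, -1.3, 1.6]
finger_gap: 0.425
```

{"op": "apply_moves", "data": {"increments": [[0, 0, 0, 0, 1], [0, 0, 0, 0, 1], [0, 0, 0, 0, 1], [0, 0, 0, 0, 1], [0, 0, 0, 0, 1]]}}

```text
time_s: 4.72
eef_pos: [458.6, 282.1, 32.5]
tcp_rot: [-0.0, 1.0, 0.0, 0.0]
force: [0.9, 0.7, 0.6]
finger_gap: 0.999
```

{"op": "apply_moves", "data": {"increments": [[0, 0, 0, 0, 1], [0, 0, -0.02, 0, 1], [0, 0, -0.055, 0, 1], [0, 0, -0.09, 0, 1], [0, 0, -0.09, 0, 1]]}}

```text
time_s: 5.13
eef_pos: [463.5, 283.8, 130.2]
tcp_rot: [-0.0, 1.0, 0.002, 0.006]
force: [1.4, 0.0, 1.1]
finger_gap: 1.0
```

```bash
python3 -c "
from h import *
cap('orange',(458,281),84,'w4.png')"
```

```text
[461.9 283.2 127.1]
orange 3131 [455.8 282.6  84.5] [456.9 282.6  82.5] [37.5 37.1  8.8]
circ 456.9 282.4 19.0
```

View pics/w4.png

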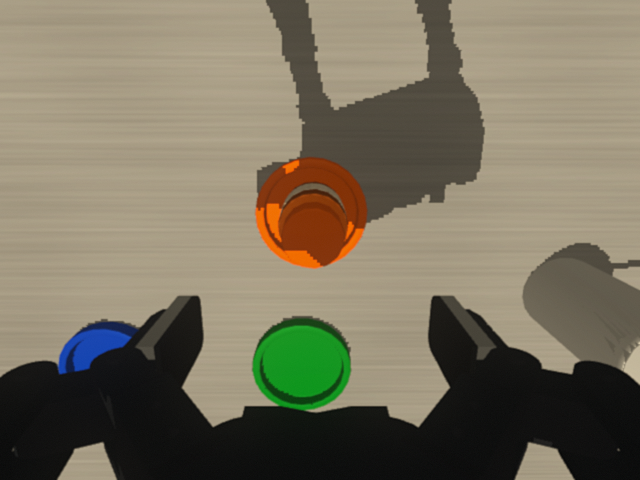

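Orange stands in its dish: the cap is at (313,235) inside the rim, 1.5 mm off centre, at the right height. On to green.

{"op": "apply_moves", "data": {"increments": [[-0.015, -0.034, 0, 0, 1], [-0.03, -0.068, 0, 0, 1], [-0.045, -0.102, 0, 0, 1], [-0.06, -0.136, 0, 0, 1], [-0.075, -0.17, 0, 0, 1]]}}

```text
time_s: 5.6
eef_pos: [533.2, 110.5, 121.2]
tcp_rot: [-0.0, 1.0, 0.0, -0.001]
force: [-0.2, -0.0, 0.5]
finger_gap: 0.999
```

{"op": "apply_moves", "data": {"increments": [[-0.015, -0.034, 0, 0, 1], [-0.03, -0.068, 0, 0, 1], [-0.045, -0.102, 0, 0, 1], [-0.06, -0.136, 0, 0, 1], [-0.075, -0.17, 0, 0, 1]]}}

```text
time_s: 6.02
eef_pos: [608.3, -59.5, 120.9]
tcp_rot: [-0.0, 1.0, 0.0, -0.001]
force: [0.6, 0.4, 0.8]
finger_gap: 1.001
```

{"op": "apply_moves", "data": {"increments": [[-0.012, -0.03, 0, 0, 1], [-0.012, -0.03, 0, 0, 1], [-0.012, -0.03, 0, 0, 1]]}}

```text
time_s: 6.27
eef_pos: [620.2, -89.3, 120.9]
tcp_rot: [0.001, 1.0, 0.0, -0.001]
force: [0.0, -0.2, -0.1]
finger_gap: 1.0
```

```bash
python3 -c "
from h import *
cap('green',(621,-88),82)"
```

```text
[619.9 -87.9 121. ]
green 2592 [621.  -87.8  82.4] [622.  -87.8  80.5] [33.  32.9  9. ]
circ 622.1 -87.8 16.9
```

{"op": "apply_moves", "data": {"increments": [[-0.002, 0, 0.035, 0, 1], [-0.002, 0, 0.065, 0, 1], [-0.002, 0, 0.088, 0, 1], [-0.002, 0, 0.095, 0, 1], [-0.002, 0, 0.095, 0, 1]]}}

```text
time_s: 6.73
eef_pos: [620.0, -85.7, 24.6]
tcp_rot: [-0.001, 1.0, 0.001, -0.003]
force: [0.1, 0.7, 0.5]
finger_gap: 0.997
```

{"op": "apply_moves", "data": {"increments": [[0, 0, 0, 0, -1], [0, 0, 0, 0, -1], [0, 0, 0, 0, -1], [0, 0, 0, 0, -1], [0, 0, 0, 0, -1]]}}

```text
time_s: 7.15
eef_pos: [625.4, -88.5, 31.8]
tcp_rot: [-0.0, 1.0, -0.001, 0.003]
force: [-2.1, 1.0, 13.5]
finger_gap: 0.379
```

{"op": "apply_moves", "data": {"increments": [[0, 0, 0, 0, -1], [0, 0, 0, 0, -1], [0, 0, 0, 0, -1]]}}

```text
time_s: 7.4
eef_pos: [625.2, -88.5, 31.8]
tcp_rot: [-0.0, 1.0, -0.001, 0.003]
force: [-3.2, 1.0, 13.9]
finger_gap: 0.383
```

{"op": "apply_moves", "data": {"increments": [[0, 0, -0.015, 0, -1], [0, 0, -0.045, 0, -1], [0.003, 0.03, -0.065, 0, -1], [0.006, 0.066, -0.065, 0, -1], [0.009, 0.102, -0.065, 0, -1]]}}

```text
time_s: 7.82
eef_pos: [615.4, 14.2, 95.5]
tcp_rot: [0.001, 1.0, -0.0, 0.003]
force: [0.4, 1.2, -2.9]
finger_gap: 0.378
```

{"op": "apply_moves", "data": {"increments": [[0.003, 0.036, 0, 0, -1], [0.006, 0.072, 0, 0, -1], [0.009, 0.108, 0, 0, -1], [0.012, 0.144, 0, 0, -1], [0.014, 0.18, 0, 0, -1]]}}

```text
time_s: 8.23
eef_pos: [599.3, 195.8, 93.1]
tcp_rot: [-0.0, 1.0, 0.0, 0.0]
force: [0.1, -1.2, -2.1]
finger_gap: 0.383
```

{"op": "apply_moves", "data": {"increments": [[0.003, 0.036, 0, 0, -1], [0.004, 0.065, 0, 0, -1], [0.004, 0.078, 0, 0, -1], [0.004, 0.078, 0, 0, -1], [0.004, 0.078, 0, 0, -1]]}}

```text
time_s: 8.65
eef_pos: [595.7, 271.9, 92.6]
tcp_rot: [-0.001, 1.0, -0.0, 0.0]
force: [-0.7, -1.5, -2.2]
finger_gap: 0.378
```

```bash
python3 -c "
from h import *
held('w5.png',(594,272),(45,85),82-2.8)"
```

```text
[595.9 271.   92.6] [-0.3 -0.6 -1.9] 0.378
cap [588.9 271. ] 27.1 mid [593.6 271.  142.8] 7958
rim [594.5 272.4] 38.9 2728 z 14.4 ang span 360.0
```

View pics/w5.png

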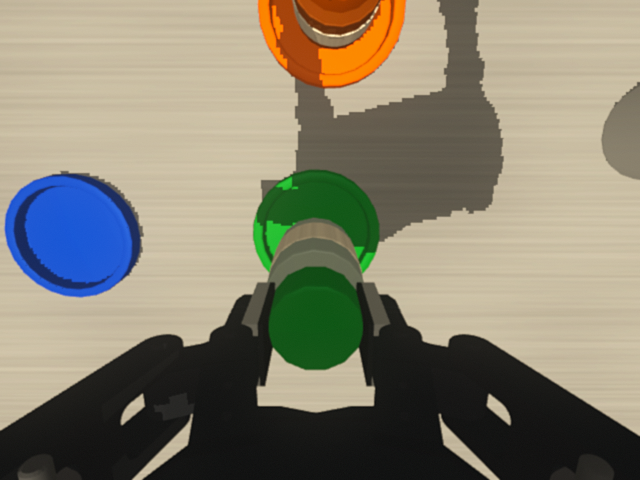

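Green is held upright with its cap at (316,318), and the dish fit puts it 1–2 mm from centre. Lowering.

{"op": "apply_moves", "data": {"increments": [[0, 0.001, 0.025, 0, -1], [0, 0.001, 0.042, 0, -1], [0, 0.001, 0.051, 0, -1], [0, 0.001, 0.054, 0, -1], [0, 0.001, 0.0555, 0, -1]]}}

```text
time_s: 9.12
eef_pos: [595.7, 271.9, 36.7]
tcp_rot: [0.001, 1.0, -0.0, -0.0]
force: [-1.0, 0.2, -0.8]
finger_gap: 0.38
```

{"op": "apply_moves", "data": {"increments": [[0, 0, 0.0005, 0, -1], [0, 0, 0.001, 0, -1], [0, 0, 0.0015, 0, -1], [0, 0, 0.002, 0, -1], [0, 0, 0.002, 0, -1]]}}

```text
time_s: 9.53
eef_pos: [596.3, 273.3, 36.1]
tcp_rot: [-0.0, 1.0, 0.0, 0.001]
force: [-0.7, -1.1, 2.5]
finger_gap: 0.38
```

{"op": "apply_moves", "data": {"increments": [[0, 0, 0, 0, 1], [0, 0, 0, 0, 1], [0, 0, 0, 0, 1], [0, 0, 0, 0, 1], [0, 0, 0, 0, 1]]}}

```text
time_s: 9.95
eef_pos: [595.6, 273.1, 35.0]
tcp_rot: [-0.0, 1.0, 0.0, 0.0]
force: [-0.5, 0.2, 0.8]
finger_gap: 0.999
```

{"op": "apply_moves", "data": {"increments": [[0, 0, 0, 0, 1], [0, 0, -0.02, 0, 1], [0, 0, -0.055, 0, 1], [0, 0, -0.09, 0, 1], [0, 0, -0.09, 0, 1]]}}

```text
time_s: 10.37
eef_pos: [600.6, 274.5, 134.0]
tcp_rot: [-0.0, 1.0, 0.002, 0.007]
force: [1.1, 0.2, 1.8]
finger_gap: 1.003
```

```bash
python3 -c "
from h import *
cap('green',(595,272),86)"
```

```text
[599.2 274.  130.8]
green 2470 [592.5 273.5  86.4] [593.3 273.4  84.4] [32.9 33.2  8.7]
circ 593.5 273.5 17.0
```

Green is placed within 1.5 mm of the dish centre, top at 86 mm. Next, blue.

{"op": "apply_moves", "data": {"increments": [[-0.001, -0.036, 0, 0, 1], [-0.002, -0.072, 0, 0, 1], [-0.003, -0.108, 0, 0, 1], [-0.004, -0.144, 0, 0, 1], [-0.005, -0.18, 0, 0, 1]]}}

```text
time_s: 10.83
eef_pos: [599.7, 91.6, 123.8]
tcp_rot: [-0.0, 1.0, 0.0, -0.001]
force: [-0.3, 0.3, 1.1]
finger_gap: 1.002
```

{"op": "apply_moves", "data": {"increments": [[-0.001, -0.036, 0, 0, 1], [-0.002, -0.072, 0, 0, 1], [-0.003, -0.108, 0, 0, 1], [-0.004, -0.144, 0, 0, 1], [-0.005, -0.18, 0, 0, 1]]}}

```text
time_s: 11.25
eef_pos: [604.8, -88.4, 123.9]
tcp_rot: [-0.0, 1.0, 0.0, -0.001]
force: [0.5, 0.6, 0.9]
finger_gap: 1.001
```

{"op": "apply_moves", "data": {"increments": [[-0.001, -0.036, 0, 0, 1], [-0.002, -0.072, 0, 0, 1], [-0.003, -0.108, 0, 0, 1], [-0.004, -0.144, 0, 0, 1], [-0.005, -0.18, 0, 0, 1]]}}

```text
time_s: 11.67
eef_pos: [609.9, -268.3, 123.7]
tcp_rot: [-0.0, 1.0, 0.001, -0.001]
force: [0.7, -0.6, -0.4]
finger_gap: 0.998
```

{"op": "apply_moves", "data": {"increments": [[0, -0.024, 0, 0, 1], [0, -0.024, 0, 0, 1], [0, -0.024, 0, 0, 1]]}}

```text
time_s: 11.92
eef_pos: [609.9, -291.7, 123.7]
tcp_rot: [0.001, 1.0, 0.001, -0.001]
force: [-0.5, 0.4, -0.2]
finger_gap: 0.999
```

```bash
python3 -c "
from h import *
cap('blue',(611,-291.5),76)"
```

```text
[ 610.2 -290.4  123.8]
blue 4053 [ 609.  -291.8   76.5] [ 610.1 -292.    74.8] [43.2 42.6  9.4]
circ 610.2 -291.9 21.9
```

{"op": "apply_moves", "data": {"increments": [[0, -0.0015, 0.035, 0, 1], [0, -0.0015, 0.07, 0, 1], [0, -0.0015, 0.093, 0, 1], [0, -0.0015, 0.1, 0, 1], [0, -0.0015, 0.1, 0, 1]]}}

```text
time_s: 12.38
eef_pos: [609.0, -289.5, 22.0]
tcp_rot: [-0.001, 1.0, 0.002, -0.002]
force: [-0.2, -0.4, -0.7]
finger_gap: 1.003
```

{"op": "apply_moves", "data": {"increments": [[0, 0, 0, 0, -1], [0, 0, 0, 0, -1], [0, 0, 0, 0, -1], [0, 0, 0, 0, -1], [0, 0, 0, 0, -1]]}}

```text
time_s: 12.8
eef_pos: [612.5, -293.3, 27.8]
tcp_rot: [-0.0, 1.0, -0.001, 0.002]
force: [0.4, 0.9, 5.7]
finger_gap: 0.492
```

{"op": "apply_moves", "data": {"increments": [[0, 0, 0, 0, -1], [0, 0, 0, 0, -1], [0, 0, 0, 0, -1]]}}

```text
time_s: 13.05
eef_pos: [612.5, -293.3, 27.8]
tcp_rot: [-0.0, 1.0, -0.001, 0.002]
force: [-0.2, -0.0, 6.6]
finger_gap: 0.491
```

{"op": "apply_moves", "data": {"increments": [[0, 0, -0.015, 0, -1], [0, 0, -0.045, 0, -1], [0.001, 0.03, -0.06, 0, -1], [0.002, 0.066, -0.06, 0, -1], [0.003, 0.102, -0.06, 0, -1]]}}

```text
time_s: 13.47
eef_pos: [608.7, -190.7, 88.0]
tcp_rot: [0.001, 1.0, -0.001, 0.002]
force: [-0.0, -0.2, -3.5]
finger_gap: 0.494
```

{"op": "apply_moves", "data": {"increments": [[0.001, 0.036, 0, 0, -1], [0.002, 0.072, 0, 0, -1], [0.003, 0.108, 0, 0, -1], [0.004, 0.144, 0, 0, -1], [0.005, 0.18, 0, 0, -1]]}}

```text
time_s: 13.88
eef_pos: [602.3, -8.8, 86.0]
tcp_rot: [0.0, 1.0, -0.0, 0.0]
force: [0.8, 0.4, -1.4]
finger_gap: 0.491
```

{"op": "apply_moves", "data": {"increments": [[0.002, 0.036, 0, 0, -1], [0.004, 0.072, 0, 0, -1], [0.005, 0.1, 0, 0, -1], [0.005, 0.116, 0, 0, -1], [0.005, 0.116, 0, 0, -1]]}}

```text
time_s: 14.3
eef_pos: [597.1, 109.2, 85.8]
tcp_rot: [-0.002, 1.0, 0.001, 0.0]
force: [-0.1, 0.2, -1.7]
finger_gap: 0.491
```

{"op": "apply_moves", "data": {"increments": [[0, 0, 0, 0, -1], [0, 0, 0, 0, -1]]}}

```text
time_s: 14.47
eef_pos: [597.8, 104.7, 85.5]
tcp_rot: [0.0, 1.0, -0.0, 0.0]
force: [-1.2, -0.6, -1.7]
finger_gap: 0.491
```

```bash
python3 -c "
from h import *
held('w6.png',(597,105),(100,130),77.2)"
```

```text
[597.9 104.4  85.4] [-0.2 -1.1 -1.6] 0.496
cap [593.5 104.4] 26.6 mid [595.8 104.4 133.6] 11846
rim [597.3 105.3] 38.8 2546 z 14.4 ang span 360.0
```

View pics/w6.png

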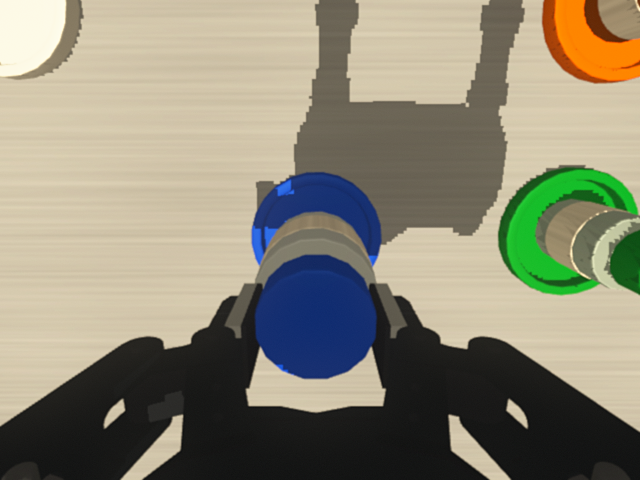

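Blue is held upright, cap at (316,318), and green stands in its dish at right. Lowering.

{"op": "apply_moves", "data": {"increments": [[-0.0015, 0.001, 0.022, 0, -1], [-0.0015, 0.001, 0.039, 0, -1], [-0.0015, 0.001, 0.048, 0, -1], [-0.0015, 0.001, 0.051, 0, -1], [-0.0015, 0.001, 0.0525, 0, -1]]}}

```text
time_s: 14.93
eef_pos: [599.1, 105.8, 32.4]
tcp_rot: [0.0, 1.0, -0.0, -0.0]
force: [-0.5, 0.4, -1.8]
finger_gap: 0.491
```

{"op": "apply_moves", "data": {"increments": [[0, 0, 0.0005, 0, -1], [0, 0, 0.001, 0, -1], [0, 0, 0.0015, 0, -1], [0, 0, 0.0015, 0, -1], [0, 0, 0.0015, 0, -1]]}}

```text
time_s: 15.35
eef_pos: [599.9, 106.5, 31.9]
tcp_rot: [-0.0, 1.0, -0.0, 0.001]
force: [-0.4, 0.4, 1.2]
finger_gap: 0.492
```

{"op": "apply_moves", "data": {"increments": [[0, 0, 0, 0, 1], [0, 0, 0, 0, 1], [0, 0, 0, 0, 1], [0, 0, 0, 0, 1], [0, 0, 0, 0, 1]]}}

```text
time_s: 15.77
eef_pos: [599.2, 106.6, 31.1]
tcp_rot: [-0.0, 1.0, -0.0, 0.0]
force: [-0.0, -0.9, 0.1]
finger_gap: 1.003
```

{"op": "apply_moves", "data": {"increments": [[0, 0, 0, 0, 1], [0, 0, -0.02, 0, 1], [0, 0, -0.055, 0, 1], [0, 0, -0.09, 0, 1], [0, 0, -0.09, 0, 1]]}}

```text
time_s: 16.18
eef_pos: [604.4, 106.6, 129.4]
tcp_rot: [-0.0, 1.0, -0.0, 0.007]
force: [1.3, -0.1, 0.7]
finger_gap: 0.998
```

```bash
python3 -c "
from h import *
cap('blue',(597,105),80)"
```

```text
[602.9 106.6 126.3]
blue 4073 [596.6 106.9  80.5] [597.7 106.8  78.3] [43.1 42.6  8.6]
circ 597.7 106.8 21.9
```

Blue is placed, 1.5 mm off centre, top at 80 mm. Now white.

{"op": "apply_moves", "data": {"increments": [[0.014, -0.0335, 0, 0, 1], [0.028, -0.067, 0, 0, 1], [0.042, -0.1005, 0, 0, 1], [0.056, -0.134, 0, 0, 1], [0.07, -0.1675, 0, 0, 1]]}}

```text
time_s: 16.65
eef_pos: [527.7, -62.0, 120.0]
tcp_rot: [-0.0, 1.0, 0.0, -0.001]
force: [0.7, -1.6, -0.6]
finger_gap: 0.998
```

{"op": "apply_moves", "data": {"increments": [[0.014, -0.0335, 0, 0, 1], [0.028, -0.067, 0, 0, 1], [0.042, -0.1005, 0, 0, 1], [0.056, -0.134, 0, 0, 1], [0.07, -0.1675, 0, 0, 1]]}}

```text
time_s: 17.07
eef_pos: [457.8, -229.5, 120.1]
tcp_rot: [-0.0, 1.0, 0.0, -0.0]
force: [0.7, 0.2, 0.5]
finger_gap: 1.004
```

{"op": "apply_moves", "data": {"increments": [[0.0125, -0.034, 0, 0, 1], [0.0255, -0.068, 0, 0, 1], [0.0255, -0.068, 0, 0, 1], [0.0255, -0.068, 0, 0, 1]]}}

```text
time_s: 17.4
eef_pos: [432.7, -297.5, 120.1]
tcp_rot: [0.002, 1.0, 0.001, -0.0]
force: [0.1, 0.6, 0.2]
finger_gap: 1.0
```

```bash
python3 -c "
from h import *
cap('white',(434,-296.5),78)"
```

```text
[ 433.1 -296.2  120.1]
white 3856 [ 432.  -297.4   78.5] [ 433.  -297.4   76.5] [41.1 41.1  8.9]
circ 433.1 -297.3 20.9
```

{"op": "apply_moves", "data": {"increments": [[0, -0.001, 0.035, 0, 1], [0, -0.001, 0.067, 0, 1], [0, -0.001, 0.089, 0, 1], [0, -0.001, 0.0955, 0, 1], [0, -0.001, 0.0955, 0, 1]]}}

```text
time_s: 17.87
eef_pos: [432.7, -294.6, 23.2]
tcp_rot: [-0.001, 1.0, 0.002, -0.002]
force: [0.1, 1.2, 0.7]
finger_gap: 1.004
```

{"op": "apply_moves", "data": {"increments": [[0, 0, 0, 0, -1], [0, 0, 0, 0, -1], [0, 0, 0, 0, -1], [0, 0, 0, 0, -1], [0, 0, 0, 0, -1]]}}

```text
time_s: 18.28
eef_pos: [435.2, -298.5, 28.7]
tcp_rot: [-0.0, 1.0, -0.001, 0.001]
force: [-2.8, 4.5, 14.2]
finger_gap: 0.474
```

{"op": "apply_moves", "data": {"increments": [[0, 0, 0, 0, -1], [0, 0, 0, 0, -1], [0, 0, 0, 0, -1]]}}

```text
time_s: 18.53
eef_pos: [435.2, -298.5, 28.7]
tcp_rot: [-0.0, 1.0, -0.001, 0.001]
force: [-3.2, 3.5, 13.7]
finger_gap: 0.475
```

{"op": "apply_moves", "data": {"increments": [[0, 0, -0.015, 0, -1], [0, 0, -0.045, 0, -1], [-0.004, 0.03, -0.06, 0, -1], [-0.008, 0.065, -0.06, 0, -1], [-0.012, 0.1, -0.06, 0, -1]]}}

```text
time_s: 18.95
eef_pos: [447.1, -197.8, 88.0]
tcp_rot: [0.001, 1.0, -0.001, 0.002]
force: [1.4, 1.1, -1.2]
finger_gap: 0.474
```

{"op": "apply_moves", "data": {"increments": [[-0.004, 0.035, 0, 0, -1], [-0.008, 0.07, 0, 0, -1], [-0.012, 0.102, 0, 0, -1], [-0.012, 0.1195, 0, 0, -1], [-0.012, 0.1195, 0, 0, -1]]}}

```text
time_s: 19.37
eef_pos: [457.6, -74.7, 85.9]
tcp_rot: [-0.002, 1.0, 0.001, 0.0]
force: [-0.3, -0.1, -1.4]
finger_gap: 0.47
```

{"op": "apply_moves", "data": {"increments": [[0, 0, 0, 0, -1], [0, 0, 0, 0, -1]]}}

```text
time_s: 19.53
eef_pos: [458.1, -78.8, 86.1]
tcp_rot: [-0.0, 1.0, -0.001, 0.001]
force: [-0.8, -0.5, -0.6]
finger_gap: 0.477
```

```bash
python3 -c "
from h import *
held('w7.png',(457,-77.5),'',78.3)"
```

```text
[458.1 -79.1  86. ] [-0.4 -0.2 -1.8] 0.473
cap [453.2 -79.1] 26.4 mid [456.4 -79.  135.3] 11077
rim [455.8 -77.1] 39.0 2711 z 14.4 ang span 360.0
```

View pics/w7.png

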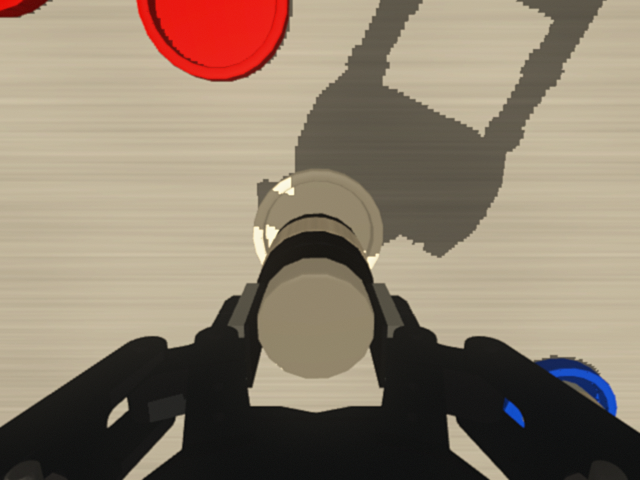

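White is held upright over the white dish: cap at (316,320), rim fit agreeing within 2 mm, the red dish well away. Lowering.

{"op": "apply_moves", "data": {"increments": [[0.0005, 0.001, 0.022, 0, -1], [0.0005, 0.001, 0.039, 0, -1], [0.0005, 0.001, 0.048, 0, -1], [0.0005, 0.001, 0.051, 0, -1], [0.0005, 0.001, 0.0522, 0, -1]]}}

```text
time_s: 20.0
eef_pos: [457.1, -77.6, 33.3]
tcp_rot: [0.0, 1.0, 0.0, -0.0]
force: [-0.3, 0.1, -1.1]
finger_gap: 0.474
```

{"op": "apply_moves", "data": {"increments": [[0, 0, 0.0005, 0, -1], [0, 0, 0.001, 0, -1], [0, 0, 0.0015, 0, -1], [0, 0, 0.0015, 0, -1], [0, 0, 0.0015, 0, -1]]}}

```text
time_s: 20.42
eef_pos: [458.1, -77.5, 33.0]
tcp_rot: [-0.0, 1.0, -0.001, 0.001]
force: [-1.9, -1.6, 5.7]
finger_gap: 0.474
```

Contact made. Release, withdraw, and take a final look at everything.

{"op": "apply_moves", "data": {"increments": [[0, 0, 0, 0, 1], [0, 0, 0, 0, 1], [0, 0, 0, 0, 1], [0, 0, 0, 0, 1], [0, 0, 0, 0, 1]]}}

```text
time_s: 20.83
eef_pos: [457.1, -76.8, 31.6]
tcp_rot: [-0.0, 1.0, 0.0, -0.0]
force: [-0.4, 0.5, 0.1]
finger_gap: 1.002
```

{"op": "apply_moves", "data": {"increments": [[0, 0, 0, 0, 1], [0, 0, -0.02, 0, 1], [0, 0, -0.055, 0, 1], [0, 0, -0.09, 0, 1], [0, 0, -0.09, 0, 1]]}}

```text
time_s: 21.25
eef_pos: [461.8, -78.9, 128.8]
tcp_rot: [-0.0, 1.0, -0.003, 0.006]
force: [1.1, 0.1, 0.7]
finger_gap: 1.001
```

{"op": "apply_moves", "data": {"increments": [[0, -0.02, -0.03, 0, 1], [0.005, -0.05, -0.06, 0, 1], [0.01, -0.085, -0.08, 0, 1], [0.01, -0.12, -0.09, 0, 1], [0.01, -0.12, -0.09, 0, 1]]}}

```text
time_s: 21.67
eef_pos: [448.4, -203.3, 215.3]
tcp_rot: [0.002, 1.0, -0.003, 0.003]
force: [0.6, -0.1, -0.5]
finger_gap: 0.999
```

Run:
```python
from h import *
p,d,m=snap('scene','scene1.png'); W=cloud(d,m)
p2,d2,m2=snap('top'); T=cloud(d2,m2)
for c,xy,h in [('orange',(458,281),80),('green',(594.5,272.4),82),('blue',(597.3,105.3),76),('white',(455.8,-77.1),78)]:
  for n,C in(('scene',W),('top',T)):
    k=(abs(C[...,2]-h-4)<4)&(np.hypot(C[...,0]-xy[0],C[...,1]-xy[1])<35); s=C[k]
    if len(s): print(c,n,((s.max(0)+s.min(0))/2).round(1),np.median(s[:,2]).round(1),len(s))
a=cv2.cvtColor(p[140:350,120:590],cv2.COLOR_RGB2BGR)
cv2.imwrite('pics/final.png',cv2.resize(a,None,fx=1.7,fy=1.7,interpolation=cv2.INTER_CUBIC))
s=status.get_state(); print(s['eef_pos'],s['force'],s['time_s'])
```

```text
orange scene [457.8 283.   84.1] 83.3 158
orange top [457.1 279.3  83.7] 83.1 157
green scene [594.3 273.7  85.8] 85.4 159
green top [592.8 270.7  85.9] 84.9 122
blue scene [598.6 108.   79.8] 79.7 237
blue top [597.  104.2  80. ] 79.3 201
white scene [456.8 -76.6  81.9] 82.1 155
white top [457.1 -78.7  81.6] 81.5 188
[ 447.26800848 -197.94782988  211.94579513] [ 0.5028193   0.23556375 -0.26291213] 21.7667
```

View pics/final.png

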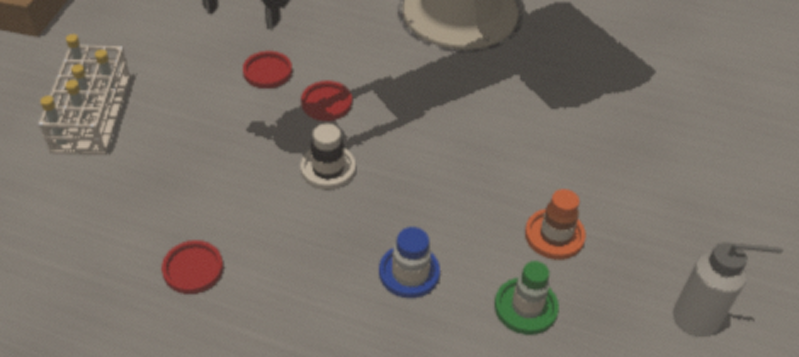

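All four stand in their dishes: orange (558,215), green (533,290), blue (410,255), white (327,150). The rack and wash bottle are untouched.

```bash
python3 -c "
from workcell import workorder
print(workorder.close_job())"
```

```text
the job is handed in; nothing more can be done
None
```

All four bottles are standing upright in the dish matching their cap: orange, green, blue and white, placed in that order. I handed the job in at about 21.8 s, with the arm clear and its force reading close to zero.

- **Placement:** in the last top and scene pictures, the cap tops read about 80 to 85 mm, matching each bottle's height plus the 4 mm dish floor. Each bottle is within about 3 mm of its dish centre.
- **Disagreement between cameras:** the two pictures differ by 2 to 4 mm in y, which I put down to calibration error. The rim clearance is at least 10 mm, so it doesn't affect the result.
- **Forces:** the largest I saw was about 14 N, when the closing fingers pushed down on the green and white bottles. At set-down it stayed under 6 N.
- **Left alone:** the wash bottle, test-tube rack and red dishes were not approached. They look in place in the last picture, but I did not measure them again.

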